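# Wedge a test-tube rack tight in its holding board

## Robot

A 6-joint arm with a two-finger parallel gripper is mounted at the origin on the work surface. World frame = base frame: x ahead of the robot, y to its left, z up, the work surface at z = 0. Lengths are in m, angles in degrees, forces in N, time in s.
With the tool pointing down it reaches from about 0.2 to 0.875 m from the base axis. Payload 3.4 kg.
Tool frame: the origin (TCP) lies at the very end of the fingers, on their centre line; the grasp point (between the pads) lies 19 mm behind it; z points along the fingers, y is the line along which they close (so a half turn about z gives the same grasp; the last joint's range is limited). The gripper opens to 94 mm and grips with 3 to 60 N. Pads are 16 mm wide; open, the fingers measure 119 mm over their backs; the gripper's body (75 mm by 177 mm) begins 78 mm behind the grasp point.
Start: joints at [-83.996, 15.808, 86.224, -0, 77.962, -6.933], TCP at [0.129, -0.56, 0.205] pointing down, gripper open.
Joint ranges: [-165.64, 165.64], [-43.16, 119.46], [12.63, 154.43], [-67.54, 247.53], [6.08, 155.33], [-154.97, 154.97]. Speed limits (degrees/s): [147.25, 147.25, 180, 180, 180, 180].

## Interface

Orientations are given as a 3x3 rotation matrix whose columns are the frame's x, y, z axes.
In Python, from cell import get_state, read_camera, camera_info, finish_job gives the robot as it stands. The module is installed in compiled form; this text tells all that it offers.
- The arm moves only by the tool drive_tool, never from a script. Its argument "steps" is a list of rows, each a list of 3 entries, a list of its own where there are three numbers: the opening, from -1 (shut) to 1 (fully open), so that 0 is half open, then the shift along the world's x, y, z each as a share of 750 mm, from -1 to 1, then the turn, a rotation vector about the world's x, y, z each as a share of pi/4 rad, from -1 to 1. In form: [[jaw, [x, y, z], [wx, wy, wz]], ...]. A call has 1 to 5 rows; each row is the pose to reach, as a shift and turn from the pose commanded when the call began; what a row does not reach only later rows make up. A row lasts 1/12 s, in which the tool goes at most 41.7 mm and 7.16 degrees, less where a joint would pass 70% of its speed; a pose out of reach is approached as far as the arm can. A call with a number of a shift or a turn outside -1 to 1 is refused whole. A call with a gripper value outside its range is refused whole. The fingers move at their own pace and stop on an object; "grip_force" is the grip in N (left out, the last holds). Time passes only in rows, so rows that repeat a pose let the fingers close. It gives the time, the measured TCP pose, the force, the opening and the grip force at its end, in the units of the state.
- get_state(): the state, without advancing time (a new reading comes with each control period).
- read_camera(name): name is "scene" or "top"; returns (picture, depth): 384x512x3 uint8, blue, green, red; 384x512 float32, m along the optical axis (not along the pixel's ray), 0 where there is no reading.
- camera_info(name): a dict with "fovy" (degrees; the focal length in pixels is half the picture's height over the tangent of half this angle, whatever the lens; pixels are square), "cx", "cy" (the principal point, pixels), "k1" (the pictures are not rectified: a ray, as slopes to the right and down, at radius r is drawn at 1 + k1 r^2 times it, then the intrinsics apply), "R" (3x3) and "t" (3): a world point X has camera coordinates R X + t. Camera axes: x right, y down, z forward; pixel columns grow to the right and rows downward; lengths in m; the calibration is good to about 2 mm. A picture is of the moment at which its call begins. camera_info takes no time and is no camera call.
- finish_job(): hands the job in; it is judged then, once.
The state is a dict: "time_s": time; "q": joint angles; "dq": joint speeds; "tau": joint torques, N m; "tcp_pos": TCP position; "ee_rot": TCP orientation; "ft_force": force on the tool from outside, world axes, zero at the start; "torque": the same for the moment, N m; "gripper_width": finger opening in m; "gripper_force": force on a finger pad.
Only numpy, scipy, OpenCV 4.12 (cv2) and the standard library are available. Lean on these libraries where they do the work, as an engineer would, in place of code of your own. Each camera call takes 0.05 s, during which the arm holds its last target. There are 200 camera calls.

## Task

Slide the wooden test-tube rack along its holding board until it is home against the end stop. Then put the loose wooden wedge, thin end first, into the narrowing slot between the rack and the sloping cleat, and tap it in gently until it locks: the rack must be clamped firmly and stay home, with the wedge flat on the board, but do not force the wedge once it is tight. Leave everything else on the table alone.

Things in the scene. Friction and masses are not known exactly. Their poses are not given: they have to be found in the camera images.
- board: Grey laminate holding board fixed to the table. Origin at table height; +y is the way the rack slides home and the wedge is driven, z up. Board: x -85..85, y -155..95 mm, top at z = 10 mm. On it, in dark wood: an end stop, a straight cleat and a sloping cleat; the rack stands between the cleats, its wedge slot on the +x side, open towards -y.
- end_stop (a point): Middle of the end stop's inner face (faces -y), at y = 65 mm in the board's frame; the stop is 62 mm wide (x -33..29 mm) and 35 mm high above the board's top. Axes as the board's.
- slot (a point): Point on the sloping cleat's inner face, at mid-length. The cleat is 40 mm high above the board's top, 24 mm thick; its inner face is x = 45.6 - 0.12 y (mm, board's frame) for y = -57..57 mm, so the slot between it and the rack narrows towards +y. Axes as the board's.
- straight_cleat (a point): Nominal middle of the straight cleat's inner face, x = -30 mm in the board's frame. The cleat (114 mm long, 30 mm high) is really bolted up to 2.5 mm to either side of this, which is not measured. The wedge presses the rack against it, so where the wedge locks must be felt: the wedge's centre is then anywhere from y = -57 to -14 mm, plus up to 3 mm as the wood gives.
- rack_center (a point): Loose test-tube rack: light wooden block 60 (x) x 130 (y) x 50 mm high, about 0.45 kg; the point is its centre. Four glass tubes stand in its +y half, to 62 mm above the block; nothing on the -y half. It starts 12 to 35 mm short of home with a few mm of play sideways; home is its +y face on the end stop (point at y = 0 in the board's frame). Slides at about 3 N; push low on its -y end face.
- wedge_center (a point): Loose dark wooden wedge, 130 mm long, 36 mm high, 80 g, flat on the table, right way up. Point at half length and height. +y axis to the thin end (12 mm thick). Straight face x = -9.9 mm (goes against the rack), sloping face x = 9.9 - 0.12 y mm (against the sloping cleat, same taper). In the slot its axes are parallel to the board's, the point 28 mm above the board's origin.
- wedge_butt (a point): Middle of the wedge's thick end (27.6 mm thick), to tap on; it stays clear of the slot and rack. While it still shoves the rack over it yields to 5 to 15 N, in jerks; once locked it stops advancing, resistance climbs steeply within 2 mm and it holds by friction. Taps or pushes of 16 to 25 N, repeated till one moves it no further, make it tight; under 8 N leaves it loose, over 40 N may overload the wood (clamping over 45 N).
- bottle_mid (a point): Bystander: amber reagent bottle, 60 mm diameter, 140 mm tall; the point is half-way up.
- beaker_mid (a point): Bystander: glass beaker, 68 mm diameter, 90 mm tall; the point is half-way up.
- weight_mid (a point): Bystander: brass balance weight, 36 mm diameter, 54 mm tall; the point is half-way up.
Things that resemble listed ones, but are neither listed nor needed, are in the scene too. Of the things that look like the part that bears rack_center, the middle-sized one is meant.

How it is judged:
By the outcome, as a careful person would: the job done as asked, in the order asked, and still so for the second after the job is handed in, with the robot touching nothing.
It also fails if it takes over 72 s, if anything falls off the work surface, if the arm or the gripper's body presses on something with over 40 N, if the wrist force passes 120 N, or if a joint passes its speed limit or range.

## Working session

There is one attempt and no reset: what is moved stays moved. The work goes in short steps, Python scripts to look and compute and a tool call to move; the robot and the scene stay as the last step left them, time stands still between calls to the robot, and variables do not carry over. Pictures are saved under pics/ and viewed, at most 10 in all, crops included, and the job is handed in when it is done.

Besides the shell and the picture viewer there is one more tool, called after "Request:" as a command line: name --argument value ..., lists and objects as JSON in quotes. drive_tool: Moves the arm, as the interface text tells. Its arguments: {"type":"object","properties":{"steps":{"type":"array","items":{"type":"array"}},"grip_force":{"type":"number"}},"required":["steps"]}

```bash
mkdir -p pics; cat > h.py <<'E'
import numpy as np, cv2
from cell import *
def grab(n):
    p,d=read_camera(n); return p,d,camera_info(n)
def cloud(p,d,c):
    h,w=d.shape; f=h/2/np.tan(np.radians(c['fovy'])/2)
    K=np.array([[f,0,c['cx']],[0,f,c['cy']],[0,0,1]])
    uv=np.stack(np.meshgrid(np.arange(w),np.arange(h)),-1).reshape(-1,1,2).astype(float)
    s=cv2.undistortPoints(uv,K,np.array([c['k1'],0,0,0.])).reshape(h,w,2)
    X=np.dstack([s[...,0]*d,s[...,1]*d,d])
    W=(X-np.array(c['t']))@np.array(c['R'])
    W[d==0]=np.nan
    return W
E
python3 - <<'E'
from h import *
for n in ('scene','top'):
    p,d,c=grab(n); cv2.imwrite(f'pics/{n}0.png',p); np.savez(f'{n}0.npz',W=cloud(p,d,c),p=p)
    R=np.array(c['R']);print(n,c['fovy'],c['k1'],-R.T@np.array(c['t']),R[2])
print(get_state())
E
```

```text
scene 47.2598174026771 0.05874563142008133 [ 1.63794312 -0.31730006  1.03229974] [-0.71422379  0.22937643 -0.66126457]
top 53.56161645980301 -0.053018261495425004 [ 0.38021328 -0.00280561  1.13101192] [ 0.21708608 -0.00292513 -0.97614808]
{'time_s': 0.1, 'q': array([-8.39948002e+01,  1.58458594e+01,  8.62849921e+01, -1.30843729e-03,
        7.79642511e+01, -6.93236377e+00]), 'dq': array([-0.02366383, -0.14415222, -0.11692146,  0.08127255,  0.04537464,
        0.00815005]), 'tau': array([ 1.00473349e-03, -4.05458093e+01, -2.37779725e+01,  7.04053394e-02,
        2.99286400e-02, -4.44397415e-05]), 'tcp_pos': array([ 0.12867413, -0.55990688,  0.20469343]), 'ee_rot': array([[ 9.74613567e-01,  2.23893626e-01, -1.95863437e-04],
       [ 2.23893641e-01, -9.74612190e-01,  1.64840557e-03],
       [ 1.78176607e-04, -1.65041101e-03, -9.99998622e-01]]), 'ft_force': array([ 0.03761971, -0.2654299 , -0.51580425]), 'torque': array([0.01818394, 0.00367163, 0.03728397]), 'gripper_force': 0.0, 'gripper_width': 0.09394020255106726}
```

View pics/scene0.png

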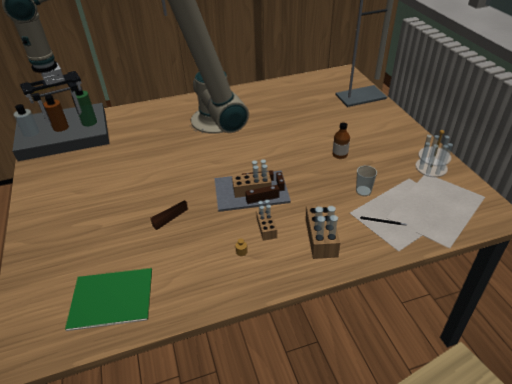

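View pics/top0.png

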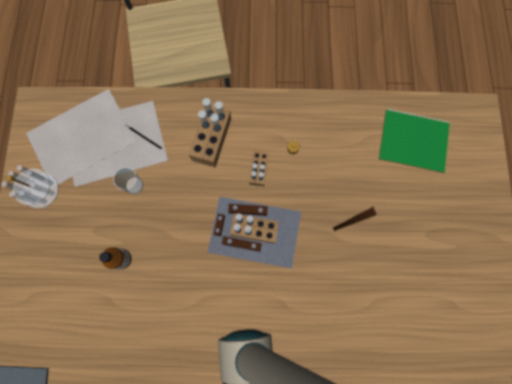

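The three rack look-alikes in the top picture are the large one at (210,135), the small one at (258,168) and the one on the board at (254,228). The one on the board is the middle-sized one, so I choose it. The wedge is at (355,218). The end stop is at (219,225), on the world +y side, and the upper cleat at (248,209) should be the sloping one.

```bash
cat >> h.py <<'E'
def rect(P):
    (c,s,a)=cv2.minAreaRect((P*1000).astype(np.float32)); return np.round(c,1),np.round(s,1),round(a,2)
E
python3 - <<'E'
from h import *
a=np.load('top0.npz');W=a['W'];p=a['p']
cr=cv2.resize(p[185:280,195:390],None,fx=4,fy=4,interpolation=cv2.INTER_CUBIC)
cv2.imwrite('pics/crop.png',cr)
hsv=cv2.cvtColor(p,cv2.COLOR_BGR2HSV)
print('table z',np.nanmedian(W[260:300,330:450,2]))
reg=np.zeros(p.shape[:2],bool);reg[190:275,200:310]=1
for n in ('top','scene'):
    a=np.load(n+'0.npz');W=a['W'];p=a['p'];hsv=cv2.cvtColor(p,cv2.COLOR_BGR2HSV)
    if n=='scene': reg=np.zeros(p.shape[:2],bool);reg[155:215,205:300]=1; wr=np.s_[195:235,140:200]
    else: wr=np.s_[200:240,325:385]
    g=reg&(p[...,0].astype(int)>=p[...,2])&(W[...,2]<.02)&(W[...,2]>.003)
    print(n,'board',g.sum(),np.nanmedian(W[g][:,2]),rect(W[g][:,:2]))
    m=np.zeros_like(reg);m[wr]=1;m&=(W[...,2]>.025)&(W[...,2]<.05)
    print('wedge',m.sum(),np.nanmedian(W[m][:,2]),rect(W[m][:,:2]))
    for lo,hi in((.034,.045),(.045,.055),(.055,.065)):
        k=reg&(W[...,2]>lo)&(W[...,2]<hi); print(lo,k.sum(),np.nanmean(W[k],0),rect(W[k][:,:2]))
E
```

```text
table z -0.0011306829112031685
top board 2416 0.008959434985897085 (array([504.6,   4. ]), array([244.5, 165.3]), 80.34)
wedge 301 0.03521779895905654 (array([ 542. , -289.9]), array([ 24.7, 130.9]), 26.42)
0.034 466 [0.48758198 0.05519321 0.04014719] (array([516.1,  35.4]), array([165.1, 119.9]), 80.3)
0.045 393 [0.55396457 0.03143526 0.04880287] (array([525.7,  30.2]), array([168.1, 119.1]), 78.4)
0.055 775 [ 0.50655775 -0.00176043  0.05880946] (array([520.6,   3.6]), array([130.3,  84.1]), 80.85)
scene board 917 0.010350488303089022 (array([ 5.096e+02, -2.000e-01]), array([244.2, 178.4]), 80.38)
wedge 263 0.035660741972297356 (array([ 544.4, -292.5]), array([ 32.5, 131. ]), 23.5)
0.034 256 [0.55247169 0.03151243 0.04043082] (array([545.9,   7.7]), array([171.9, 229.9]), 53.34)
0.045 315 [0.55999287 0.02243911 0.04961621] (array([550.6,   4.2]), array([161.1, 219.7]), 51.59)
0.055 399 [ 0.52681231 -0.00491229  0.05999853] (array([584.8, -10.3]), array([130.4, 212. ]), 79.79)
```

View pics/crop.png

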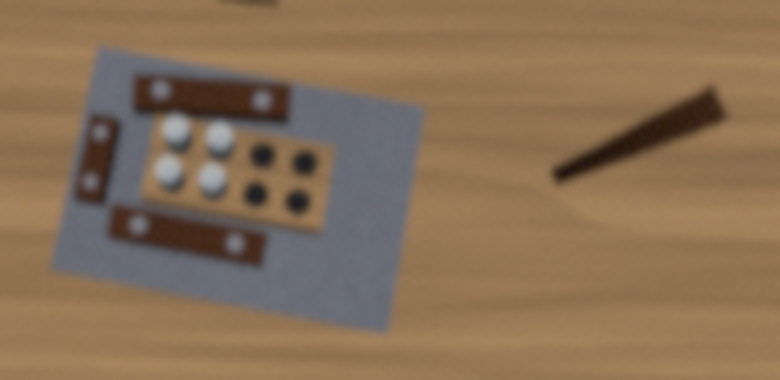

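```bash
cat >> h.py <<'E'
from scipy.optimize import minimize
def proj(X,c):
    f=192/np.tan(np.radians(c['fovy'])/2);K=np.array([[f,0,c['cx']],[0,f,c['cy']],[0,0,1]])
    return cv2.projectPoints(X.reshape(-1,1,3),cv2.Rodrigues(np.array(c['R']))[0],np.array(c['t']),K,np.array([c['k1'],0,0,0.]))[0].reshape(-1,2)
def prism(poly,z0,z1): return np.vstack([np.c_[poly,np.full(len(poly),z)] for z in (z0,z1)])/1000
def place(P,v):
    a=np.radians(v[2]);Q=P.copy();Q[:,:2]=P[:,:2]@np.array([[np.cos(a),-np.sin(a)],[np.sin(a),np.cos(a)]]).T+np.array(v[:2])/1000
    return Q
def fit(P,masks,v0):
    """masks: list of (soft mask 0..1, caminfo, roi(r0,r1,c0,c1))"""
    S=8
    def cost(v):
        e=0
        for m,c,(r0,r1,c0,c1) in masks:
            h=cv2.convexHull((((proj(place(P,v),c)-[c0,r0]+.5)*S-.5)*16).astype(np.float32)).round().astype(np.int32)
            im=np.zeros(((r1-r0)*S,(c1-c0)*S),np.uint8);cv2.fillConvexPoly(im,h,255,shift=4)
            im=cv2.resize(im,(c1-c0,r1-r0),interpolation=cv2.INTER_AREA)/255.
            e+=((cv2.GaussianBlur(im,(0,0),.7)-m[r0:r1,c0:c1])**2).sum()
        return e
    s=np.array([v0]+[np.add(v0,d) for d in((6,0,0),(0,6,0),(0,0,5))])
    r=minimize(cost,v0,method='Nelder-Mead',options=dict(initial_simplex=s,xatol=.02,fatol=.01));return r.x.round(2),round(r.fun,1)
WED=prism(np.array([[-9.9,-65],[17.7,-65],[2.1,65],[-9.9,65]]),0,36)
BRD=prism(np.array([[-85,-155],[85,-155],[85,95],[-85,95]]),0,10)
ROI=dict(top=(195,245,320,390),scene=(193,238,140,198))
def dark(p): return np.clip((110-p[...,2].astype(float))/60,0,1)
E
python3 - <<'E'
from h import *
wm=[];bm=[]
for n in('top','scene'):
    p=np.load(n+'0.npz')['p'];c=camera_info(n)
    r=p[...,2].astype(int);roi=ROI[n]
    print(n,'wedge px R',np.percentile(r[roi[0]:roi[1],roi[2]:roi[3]],[1,5,10,30,50]))
    wm.append((dark(p),c,roi))
    rb=(190,275,200,310) if n=='top' else (160,218,205,300)
    g=(p[...,0].astype(int)-r>-12).astype(np.uint8)
    q=np.zeros_like(g);q[rb[0]:rb[1],rb[2]:rb[3]]=g[rb[0]:rb[1],rb[2]:rb[3]]
    if n=='top':
        k=cv2.connectedComponentsWithStats(q);l=1+np.argmax(k[2][1:,4]);ys,xs=np.where(k[1]==l)
        h=cv2.convexHull(np.c_[xs,ys].astype(np.int32));m=np.zeros(q.shape,np.float32);cv2.fillConvexPoly(m,h,1.)
        bm.append((m,c,rb))
for w in ([wm[0]],[wm[1]],wm): print('wedge',fit(WED,w,[542,-290,25]))
print('board',fit(BRD,bm,[508,28,-9.7]))
b=fit(BRD,bm,[508,28,-9.7])[0]
W=np.load('top0.npz')['W'];a=np.radians(b[2]);R=np.array([[np.cos(a),-np.sin(a)],[np.sin(a),np.cos(a)]])
L=(W[...,:2]*1000-b[:2])@R
reg=np.zeros(W.shape[:2],bool);reg[190:275,200:310]=1
for nm,lo,hi in(('rack',.054,.064),('slope',.045,.0535),('cleat',.0345,.0425)):
    k=reg&(W[...,2]>lo)&(W[...,2]<hi)
    print(nm,np.percentile(L[k],[2,50,98],axis=0).round(1).tolist())
k=reg&(W[...,2]>.054)&(W[...,2]<.064)&(L[...,1]<-20); print('rack -y half',rect(L[k]/1000))
E
```

```text
top wedge px R [ 45.    62.95 116.9  144.   150.  ]
scene wedge px R [ 25.  27.  33. 127. 133.]
wedge (array([ 542.23, -288.16,   21.88]), np.float64(37.5))
wedge (array([ 542.23, -292.38,   21.27]), np.float64(8.2))
wedge (array([ 542.75, -291.26,   21.17]), np.float64(52.0))
board (array([509.61,  33.69,  -9.89]), np.float64(54.1))
rack [[-25.1, -91.0], [3.8, -40.1], [33.6, 35.1]]
slope [[-26.2, -54.6], [54.0, 6.7], [71.1, 78.3]]
cleat [[-53.5, -54.0], [-40.6, 7.9], [43.5, 82.9]]
rack -y half (array([ 16.4, -56.4]), array([84.2, 73. ]), 0.66)
```

Request:
drive_tool --steps '[[-1,[0.1616,0.212,0],[0,0,0.498]],[-1,[0.1616,0.212,0],[0,0,0.498]],[-1,[0.1616,0.212,0],[0,0,0.498]],[-1,[0.1616,0.212,0],[0,0,0.498]],[-1,[0.1616,0.212,0],[0,0,0.498]]]'

```text
time_s: 0.52
tcp_pos: [0.2509, -0.3985, 0.2051]
ee_rot: [[0.815, 0.579, 0.0], [0.579, -0.815, 0.002], [0.001, -0.001, -1.0]]
ft_force: [0.6, -0.0, 0.4]
gripper_width: 0.0639
gripper_force: 0.0
```

Request:
drive_tool --steps '[[-1,[0.1616,0.212,0],[0,0,0.498]],[-1,[0.1616,0.212,0],[0,0,0.498]],[-1,[0.1616,0.212,0],[0,0,0.498]],[-1,[0.1616,0.212,0],[0,0,0.498]],[-1,[0.1616,0.212,0],[0,0,0.498]]]'

```text
time_s: 0.93
tcp_pos: [0.372, -0.2397, 0.2054]
ee_rot: [[0.532, 0.847, 0.0], [0.847, -0.532, 0.001], [0.001, -0.0, -1.0]]
ft_force: [0.5, 0.2, 0.8]
gripper_width: 0.0305
gripper_force: 0.0
```

Request:
drive_tool --steps '[[-1,[0.1616,0.212,0],[0,0,0.498]],[-1,[0.1616,0.212,0],[0,0,0.498]],[-1,[0.1616,0.212,0],[0,0,0.498]],[-1,[0.1616,0.212,0],[0,0,0.498]],[-1,[0.1616,0.212,0],[0,0,0.498]]]'

```text
time_s: 1.35
tcp_pos: [0.4934, -0.0807, 0.2053]
ee_rot: [[0.169, 0.986, 0.0], [0.986, -0.169, 0.001], [0.001, 0.0, -1.0]]
ft_force: [0.6, -0.4, 0.4]
gripper_width: 0.0002
gripper_force: 0.0
```

Request:
drive_tool --steps '[[-1,[0,-0.0055,-0.05],[0,0,0]],[-1,[0,-0.0055,-0.1],[0,0,0]],[-1,[0,-0.0055,-0.15],[0,0,0]],[-1,[0,-0.0055,-0.2],[0,0,0]],[-1,[0,-0.0055,-0.24],[0,0,0]]]'

```text
time_s: 1.77
tcp_pos: [0.4909, -0.0868, 0.0229]
ee_rot: [[0.17, 0.985, -0.002], [0.985, -0.17, 0.001], [0.0, -0.002, -1.0]]
ft_force: [0.8, -0.2, 0.3]
gripper_width: 0.0002
gripper_force: 0.0
```

Request:
drive_tool --steps '[[-1,[0.0006,0.0033,0],[0,0,0]],[-1,[0.0012,0.0066,0],[0,0,0]],[-1,[0.0017,0.01,0],[0,0,0]],[-1,[0.0023,0.013,0],[0,0,0]],[-1,[0.0029,0.0165,0],[0,0,0]]]'

```text
time_s: 2.18
tcp_pos: [0.4963, -0.0754, 0.0275]
ee_rot: [[0.171, 0.985, 0.004], [0.985, -0.171, -0.001], [-0.0, 0.004, -1.0]]
ft_force: [0.0, -1.0, 0.2]
gripper_width: 0.0003
gripper_force: 0.0
```

```bash
cat >> h.py <<'E'
B=np.array([509.6,33.7]);A=np.radians(-9.89);RB=np.array([[np.cos(A),-np.sin(A)],[np.sin(A),np.cos(A)]])
def loc(p): return ((np.array(p)[:2]*1000-B)@RB).round(1)
E
python3 - <<'E'
from h import *
s=get_state();print(loc(s['tcp_pos']),s['tcp_pos'],s['ft_force'])
p,d,c=grab('scene');cv2.imwrite('pics/s1.png',cv2.resize(p[120:240,170:330],None,fx=4,fy=4,interpolation=cv2.INTER_CUBIC))
E
```

```text
[   5.6 -109.8] [ 0.49629072 -0.075408    0.02753279] [ 0.01587561 -1.00275608  0.21473344]
```

View pics/s1.png

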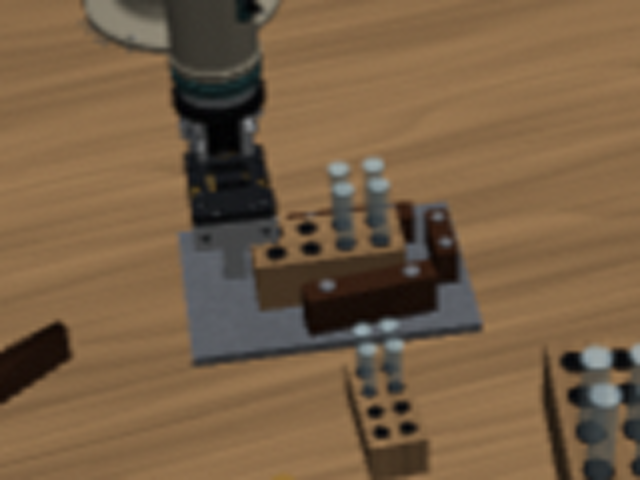

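The tool is just behind the rack's -y face (crop about (250,265)), between rack and board end. Both cleats and the stop are where expected. Next I push the rack.

Request:
drive_tool --steps '[[-1,[-0.002,0.004,-0.006],[0,0,0]],[-1,[-0.0014,0.008,-0.006],[0,0,0]],[-1,[-0.0007,0.012,-0.006],[0,0,0]],[-1,[0,0.016,-0.006],[0,0,0]],[-1,[0.0007,0.02,-0.006],[0,0,0]]]'

```text
time_s: 2.65
tcp_pos: [0.4951, -0.0606, 0.0212]
ee_rot: [[0.17, 0.985, 0.0], [0.985, -0.17, -0.001], [-0.001, 0.0, -1.0]]
ft_force: [-1.7, -4.5, 1.6]
gripper_width: 0.0007
gripper_force: 2.1
```

Request:
drive_tool --steps '[[-1,[0.0004,0.0025,0],[0,0,0]],[-1,[0.0009,0.005,0],[0,0,0]],[-1,[0.0013,0.0075,0],[0,0,0]],[-1,[0.0017,0.01,0],[0,0,0]],[-1,[0.0017,0.01,0],[0,0,0]]]'

```text
time_s: 3.07
tcp_pos: [0.4967, -0.0525, 0.0212]
ee_rot: [[0.171, 0.985, 0.001], [0.985, -0.171, -0.0], [0.0, 0.001, -1.0]]
ft_force: [-1.3, -3.2, 2.8]
gripper_width: 0.0006
gripper_force: 1.8
```

```bash
python3 - <<'E'
from h import *
s=get_state();print(loc(s['tcp_pos']),s['tcp_pos'],s['ft_force'])
E
```

```text
[  2.1 -87.1] [ 0.49674466 -0.05252016  0.02117892] [-1.28027405 -3.22747241  2.81183106]
```

Request:
drive_tool --steps '[[-1,[0.0004,0.002,0],[0,0,0]],[-1,[0.0007,0.004,0],[0,0,0]],[-1,[0.001,0.006,0],[0,0,0]],[-1,[0.0014,0.008,0],[0,0,0]],[-1,[0.0017,0.01,0],[0,0,0]]]'

```text
time_s: 3.48
tcp_pos: [0.4979, -0.0455, 0.0212]
ee_rot: [[0.171, 0.985, 0.001], [0.985, -0.171, -0.001], [-0.001, 0.001, -1.0]]
ft_force: [-0.3, -5.7, 3.3]
gripper_width: 0.0005
gripper_force: 2.6
```

Request:
drive_tool --steps '[[-1,[0.0002,0.001,0],[0,0,0]],[-1,[0.0003,0.002,0],[0,0,0]],[-1,[0.0005,0.003,0],[0,0,0]],[-1,[0.0007,0.004,0],[0,0,0]],[-1,[0.0007,0.004,0],[0,0,0]]]'

```text
time_s: 3.9
tcp_pos: [0.4984, -0.0424, 0.0212]
ee_rot: [[0.171, 0.985, 0.001], [0.985, -0.171, -0.0], [-0.0, 0.001, -1.0]]
ft_force: [-1.7, -3.9, 3.4]
gripper_width: 0.0004
gripper_force: 2.4
```

Request:
drive_tool --steps '[[-1,[0.0002,0.001,0],[0,0,0]],[-1,[0.0003,0.002,0],[0,0,0]],[-1,[0.0005,0.003,0],[0,0,0]],[-1,[0.0007,0.004,0],[0,0,0]],[-1,[0.0007,0.004,0],[0,0,0]]]'

```text
time_s: 4.32
tcp_pos: [0.4986, -0.0412, 0.0212]
ee_rot: [[0.169, 0.986, -0.0], [0.986, -0.169, -0.004], [-0.004, 0.001, -1.0]]
ft_force: [-2.1, -9.7, 2.8]
gripper_width: 0.0002
gripper_force: 5.4
```

Request:
drive_tool --steps '[[-1,[0.0002,0.001,0],[0,0,0]],[-1,[0.0003,0.002,0],[0,0,0]],[-1,[0.0005,0.003,0],[0,0,0]],[-1,[0.0005,0.003,0],[0,0,0]]]'

```text
time_s: 4.65
tcp_pos: [0.4986, -0.0412, 0.0212]
ee_rot: [[0.167, 0.986, -0.001], [0.986, -0.167, -0.008], [-0.008, 0.0, -1.0]]
ft_force: [-3.8, -17.4, 3.4]
gripper_width: 0.0004
gripper_force: 9.2
```

Resistance climbed to 17 N without any motion, so the rack is home. I back off and lift.

Request:
drive_tool --steps '[[-1,[-0.0015,-0.009,0],[0,0,0]],[-1,[-0.004,-0.024,0],[0,0,0]],[-1,[-0.008,-0.045,0.01],[0,0,0]],[-1,[-0.008,-0.055,0.06],[0,0,0]],[-1,[-0.008,-0.08,0.11],[0,0,0]]]'

```text
time_s: 5.07
tcp_pos: [0.4904, -0.0947, 0.1021]
ee_rot: [[0.171, 0.985, -0.006], [0.985, -0.171, 0.005], [0.004, -0.007, -1.0]]
ft_force: [1.1, -0.7, 0.2]
gripper_width: 0.0001
gripper_force: 0.0
```

```bash
python3 - <<'E'
from h import *
s=get_state();print(s['tcp_pos'],s['ft_force'])
p,d,c=grab('scene');cv2.imwrite('pics/s2.png',cv2.resize(p[140:240,130:300],None,fx=4,fy=4,interpolation=cv2.INTER_CUBIC))
a,y=np.radians([24.9,21.5])
for l in(-30,-40): print(l,542.5-np.sin(y)*l+np.cos(y)*3.5*0,-290.5+np.cos(y)*l)
E
```

```text
[ 0.49044363 -0.09468589  0.10212759] [ 1.14292096 -0.68486409  0.24905654]
-30 553.4950368017289 -318.4125270394607
-40 557.160049068972 -327.716702719281
```

View pics/s2.png

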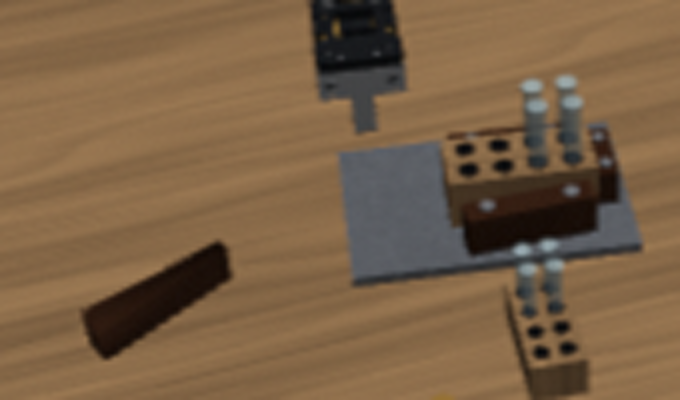

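Rack is against the stop (crop around (600,150)), and the wedge at (160,300) is untouched with its thin end towards the board. Going to grasp its thick half.

Request:
drive_tool --steps '[[1,[0.0747,-0.2533,0],[0,0,0.773]],[1,[0.0747,-0.2533,0],[0,0,0.773]],[1,[0.0747,-0.2533,0],[0,0,0.773]],[1,[0.0747,-0.2533,0],[0,0,0.773]],[1,[0.0747,-0.2533,0],[0,0,0.773]]]'

```text
time_s: 5.53
tcp_pos: [0.5499, -0.2891, 0.1027]
ee_rot: [[-0.426, 0.905, 0.002], [0.905, 0.426, 0.001], [0.0, 0.002, -1.0]]
ft_force: [0.7, 0.2, 0.7]
gripper_width: 0.0307
gripper_force: 0.0
```

Request:
drive_tool --steps '[[1,[0.0145,-0.049,0],[0,0,0]],[1,[0.0145,-0.049,0],[0,0,0]],[1,[0.0145,-0.049,0],[0,0,0]],[1,[0.0145,-0.049,0],[0,0,0]],[1,[0.0145,-0.049,0],[0,0,0]]]'

```text
time_s: 5.95
tcp_pos: [0.5593, -0.3217, 0.1028]
ee_rot: [[-0.422, 0.906, -0.001], [0.906, 0.422, 0.002], [0.002, 0.0, -1.0]]
ft_force: [-0.1, 0.3, -0.1]
gripper_width: 0.0636
gripper_force: 0.0
```

Request:
drive_tool --steps '[[1,[-0.0025,0,-0.03],[0,0,0]],[1,[-0.0025,0,-0.06],[0,0,0]],[1,[-0.0025,0,-0.09],[0,0,0]],[1,[-0.0025,0,-0.115],[0,0,0]],[1,[-0.0025,0,-0.122],[0,0,0]]]'

```text
time_s: 6.37
tcp_pos: [0.5559, -0.3202, 0.009]
ee_rot: [[-0.423, 0.906, -0.005], [0.906, 0.423, 0.004], [0.006, -0.002, -1.0]]
ft_force: [-1.0, 0.1, -1.0]
gripper_width: 0.0933
gripper_force: 0.0
```

Request:
drive_tool --steps '[[-0.7,[0,0,0],[0,0,0]],[-0.7,[0,0,0],[0,0,0]],[-0.7,[0,0,0],[0,0,0]],[-0.7,[0,0,0],[0,0,0]],[-0.7,[0,0,0],[0,0,0]]]' --grip_force 15

```text
time_s: 6.78
tcp_pos: [0.5588, -0.324, 0.0131]
ee_rot: [[-0.422, 0.907, 0.002], [0.907, 0.422, -0.001], [-0.002, 0.001, -1.0]]
ft_force: [-0.3, -0.6, -0.1]
gripper_width: 0.0639
gripper_force: 0.0
```

Request:
drive_tool --steps '[[-0.7,[0,0,0],[0,0,0]],[-0.7,[0,0,0],[0,0,0]],[-0.7,[0,0,0],[0,0,0]],[-0.7,[0,0,0],[0,0,0]],[-0.7,[0,0,0],[0,0,0]]]'

```text
time_s: 7.2
tcp_pos: [0.558, -0.3236, 0.0118]
ee_rot: [[-0.422, 0.907, 0.0], [0.907, 0.422, 0.0], [0.0, 0.0, -1.0]]
ft_force: [0.1, 0.1, -0.0]
gripper_width: 0.0307
gripper_force: 0.0
```

Request:
drive_tool --steps '[[-0.9,[0,0,0],[0,0,0]],[-0.9,[0,0,0],[0,0,0]],[-0.9,[0,0,0],[0,0,0]],[-0.9,[0,0,0],[0,0,0]]]'

```text
time_s: 7.53
tcp_pos: [0.558, -0.3236, 0.0117]
ee_rot: [[-0.422, 0.907, -0.0], [0.907, 0.422, 0.0], [0.0, -0.0, -1.0]]
ft_force: [0.2, 0.1, -0.2]
gripper_width: 0.0248
gripper_force: 15.0
```

Request:
drive_tool --steps '[[-0.9,[0,0,0.03],[0,0,0]],[-0.9,[0,0,0.06],[0,0,0]],[-0.9,[0,0,0.09],[0,0,0]],[-0.9,[0,0,0.09],[0,0,0]]]'

```text
time_s: 7.87
tcp_pos: [0.5607, -0.3254, 0.0838]
ee_rot: [[-0.422, 0.907, 0.007], [0.907, 0.422, -0.005], [-0.007, 0.004, -1.0]]
ft_force: [0.2, -0.3, -0.0]
gripper_width: 0.0246
gripper_force: 15.0
```

```bash
python3 - <<'E'
from h import *
s=get_state();print(s['tcp_pos'],s['ft_force'],s['gripper_width'],s['gripper_force'],s['ee_rot'][:2,1])
out=[]
for n in('top','scene'):
    p,d,c=grab(n);u=proj(np.array([[s['tcp_pos'][0],s['tcp_pos'][1],.08]]),c)[0].astype(int);print(n,u)
    r0,c0=max(u[1]-50,0),max(u[0]-50,0)
    out.append(cv2.resize(p[r0:r0+100,c0:c0+100],(390,390),interpolation=cv2.INTER_CUBIC)); np.savez(n+'3.npz',p=p,W=cloud(p,d,c))
cv2.imwrite('pics/g.png',np.hstack(out))
E
```

```text
[ 0.56070355 -0.32536376  0.08379107] [ 0.21572356 -0.25545463 -0.02208219] 0.02457584677590557 14.971701893155114 [0.90663214 0.42189963]
top [371 210]
scene [157 206]
```

View pics/g.png

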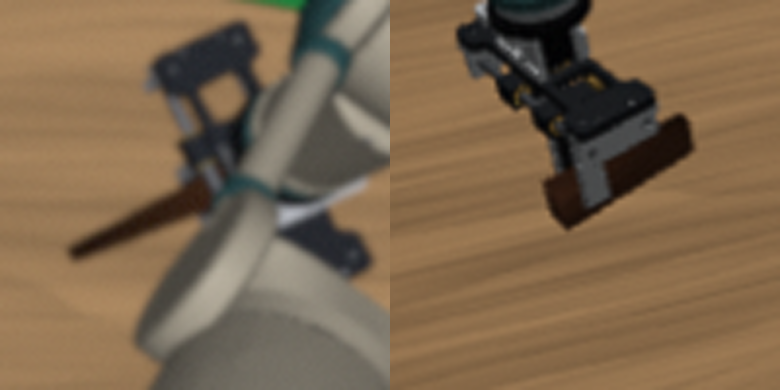

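The wedge is gripped near its butt, level and with its thin end free, and it points as planned. Measuring the slot before insertion.

```bash
python3 - <<'E'
from h import *
for n in('top','scene'):
    a=np.load(n+'3.npz');W=a['W'];L=(W[...,:2]*1000-B)@RB;z=W[...,2]
    near=(np.abs(L[...,0])<85)&(L[...,1]>-155)&(L[...,1]<95)
    r=near&(z>.056)&(z<.064)&(L[...,0]<42)
    q=L[r];print(n,'rack y',np.percentile(q[:,1],[0.5,2,50]).round(1))
    for y in(-60,-45,-30,-15):
        s=q[np.abs(q[:,1]-y)<7.5]
        k=near&(z>.046)&(z<.0535)&(L[...,0]>40)&(np.abs(L[...,1]-y)<7.5); t=L[k]
        print(y,'rack x',np.percentile(s[:,0],[1,4,96,99]).round(1) if len(s) else 0,'cleat',np.percentile(t[:,0],[2,5,95,98]).round(1) if len(t) else 0,len(s),len(t))
    k=near&(z>.036)&(z<.043)&(L[...,0]<-22)&(np.abs(L[...,1])<45);print('straight',np.percentile(L[k][:,0],[2,50,98]).round(1))
    k=near&(z>.041)&(z<.049)&(L[...,1]>55)&(np.abs(L[...,0])<25);print('stop',np.percentile(L[k][:,1],[2,50,98]).round(1))
E
```

```text
top rack y [-64.5 -63.2 -13.5]
-60 rack x [-24.  -22.5  32.8  34.8] cleat [51.9 52.6 73.2 73.6] 91 9
-45 rack x [-23.2 -21.8  32.6  35.4] cleat [52.2 52.9 73.2 73.7] 103 37
-30 rack x [-24.  -22.   32.3  33.5] cleat [48.8 49.4 69.7 70.4] 104 37
-15 rack x [-24.  -22.9  33.7  34.8] cleat [45.6 46.8 69.6 70.2] 109 41
straight [-53.6 -43.5 -24.5]
stop [67.2 75.7 84.6]
scene rack y [-66.4 -65.1 -14.1]
-60 rack x [-21.6 -20.9  38.5  39.7] cleat [40.6 41.1 79.6 79.8] 48 10
-45 rack x [-19.4 -18.8  40.5  41.1] cleat [53.  55.  79.2 79.4] 48 22
-30 rack x [-23.9 -20.9  38.1  41.2] cleat [49.6 51.8 76.7 76.9] 46 19
-15 rack x [-19.1 -16.3  37.6  38.2] cleat [40.7 43.4 76.6 77.7] 47 27
straight [-53.8 -49.8 -46. ]
stop [66.7 75.6 83.2]
```

```bash
python3 - <<'E'
from h import *
s=get_state();t=s['tcp_pos']*1000;print(t)
for w,yc in((46.8,-135),(46.3,-115),(45.3,-95)):
    g=B+RB@np.array([w+2.2,yc-36.5]); print(yc,g.round(1),((g-t[:2])/750).round(4))
E
```

```text
[ 558.37195447 -323.73417845   79.74894178]
-135 [ 528.4 -143.7] [-0.0399  0.2401]
-115 [ 531.4 -123.9] [-0.036   0.2665]
-95 [ 533.8 -104. ] [-0.0328  0.293 ]
```

Request:
drive_tool --steps '[[-0.9,[-0.0399,0.2401,0],[0,0,-0.698]],[-0.9,[-0.0399,0.2401,0],[0,0,-0.698]],[-0.9,[-0.0399,0.2401,0],[0,0,-0.698]],[-0.9,[-0.0399,0.2401,0],[0,0,-0.698]],[-0.9,[-0.0399,0.2401,0],[0,0,-0.698]]]'

```text
time_s: 8.38
tcp_pos: [0.5242, -0.1379, 0.0771]
ee_rot: [[0.116, 0.993, -0.006], [0.993, -0.116, 0.005], [0.004, -0.007, -1.0]]
ft_force: [-0.3, 0.4, -1.3]
gripper_width: 0.0246
gripper_force: 15.0
```

Request:
drive_tool --steps '[[-0.9,[0,0,-0.015],[0,0,0]],[-0.9,[0,0,-0.03],[0,0,0]],[-0.9,[0,0,-0.045],[0,0,0]],[-0.9,[0,0,-0.06],[0,0,0]],[-0.9,[0,0,-0.06],[0,0,0]]]'

```text
time_s: 8.8
tcp_pos: [0.5251, -0.1421, 0.0308]
ee_rot: [[0.112, 0.994, -0.007], [0.994, -0.112, 0.003], [0.002, -0.007, -1.0]]
ft_force: [-0.9, 0.7, -1.0]
gripper_width: 0.0244
gripper_force: 15.0
```

```bash
python3 - <<'E'
from h import *
s=get_state();print(loc(s['tcp_pos']),s['tcp_pos'],s['ft_force'],s['ee_rot'][:,1])
out=[]
for n in('top','scene'):
    p,d,c=grab(n);u=proj(np.array([[.54,-.08,.03]]),c)[0].astype(int);print(n,u)
    r0,c0=max(u[1]-50,0),max(u[0]-50,0)
    out.append(cv2.resize(p[r0:r0+100,c0:c0+100],(390,390),interpolation=cv2.INTER_CUBIC)); np.savez(n+'4.npz',p=p,W=cloud(p,d,c))
cv2.imwrite('pics/i.png',np.hstack(out))
E
```

```text
[  45.4 -170.5] [ 0.52506234 -0.14207746  0.03075144] [-0.93968711  0.73659368 -1.0476318 ] [ 0.99366126 -0.11218693 -0.00716915]
top [283 218]
scene [231 195]
```

View pics/i.png

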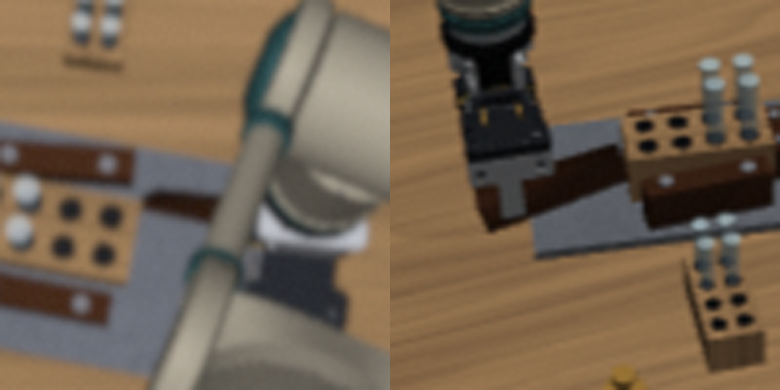

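The thin end (left crop (147,197)) sits level with the rack's edge at (137,197), and the slot mouth is above it, between there and the cleat corner (135,184). I shift about 3.6 mm towards +x and lower.

Request:
drive_tool --steps '[[-0.9,[0.0048,-0.0008,0],[0,0,0]],[-0.9,[0.0048,-0.0008,-0.003],[0,0,0]],[-0.9,[0.0048,-0.0008,-0.006],[0,0,0]],[-0.9,[0.0048,-0.0008,-0.009],[0,0,0]],[-0.9,[0.0048,-0.0008,-0.009],[0,0,0]]]'

```text
time_s: 9.32
tcp_pos: [0.5314, -0.144, 0.0272]
ee_rot: [[0.113, 0.994, -0.0], [0.994, -0.113, 0.0], [0.0, -0.001, -1.0]]
ft_force: [-0.4, -1.4, -0.6]
gripper_width: 0.0245
gripper_force: 15.0
```

```bash
python3 - <<'E'
from h import *
s=get_state();print(loc(s['tcp_pos']),s['tcp_pos'],s['ft_force'],s['ee_rot'][:,1])
E
```

```text
[  52.  -171.3] [ 0.53140961 -0.1440076   0.02720556] [-0.42157254 -1.4307055  -0.55404466] [ 9.93649401e-01 -1.12519403e-01 -5.02268640e-04]
```

Request:
drive_tool --steps '[[-0.9,[-0.0033,0.0006,-0.003],[0,0,0]],[-0.9,[-0.0033,0.0006,-0.0055],[0,0,0]],[-0.9,[-0.0033,0.0006,-0.0055],[0,0,0]],[-0.9,[-0.0033,0.0006,-0.0055],[0,0,0]],[-0.9,[-0.0033,0.0006,-0.0055],[0,0,0]]]'

```text
time_s: 9.73
tcp_pos: [0.5293, -0.1437, 0.0234]
ee_rot: [[0.113, 0.994, 0.0], [0.994, -0.113, -0.0], [-0.0, 0.0, -1.0]]
ft_force: [-0.2, -0.8, -0.4]
gripper_width: 0.025
gripper_force: 15.0
```

```bash
python3 - <<'E'
from h import *
s=get_state();print(loc(s['tcp_pos']),s['tcp_pos'],s['ft_force'])
E
```

```text
[  49.9 -171.3] [ 0.52928827 -0.1436586   0.02343438] [-0.16545917 -0.8167977  -0.37816234]
```

Request:
drive_tool --steps '[[-0.9,[0.0006,0.0053,0],[0,0,0]],[-0.9,[0.0012,0.0106,0],[0,0,0]],[-0.9,[0.0018,0.0159,0],[0,0,0]],[-0.9,[0.0024,0.0212,0],[0,0,0]],[-0.9,[0.003,0.0265,0],[0,0,0]]]'

```text
time_s: 10.15
tcp_pos: [0.5322, -0.1235, 0.0236]
ee_rot: [[0.112, 0.994, 0.001], [0.994, -0.112, -0.001], [-0.0, 0.001, -1.0]]
ft_force: [1.7, -0.7, -1.2]
gripper_width: 0.0247
gripper_force: 14.9
```

```bash
python3 - <<'E'
from h import *
s=get_state();print(loc(s['tcp_pos']),s['tcp_pos'],s['ft_force'],s['torque'])
E
```

```text
[  49.2 -151. ] [ 0.53216309 -0.12353887  0.02360171] [ 1.7487453 -0.6682626 -1.1588565] [-0.27238601 -0.31501931 -0.05258207]
```

Request:
drive_tool --steps '[[-0.9,[0.0006,0.0053,0],[0,0,0]],[-0.9,[0.0012,0.0106,0],[0,0,0]],[-0.9,[0.0018,0.0159,0],[0,0,0]],[-0.9,[0.0024,0.0212,-0.001],[0,0,0]],[-0.9,[0.003,0.0265,-0.001],[0,0,0]]]'

```text
time_s: 10.57
tcp_pos: [0.5341, -0.1044, 0.0231]
ee_rot: [[0.112, 0.994, 0.001], [0.994, -0.112, -0.002], [-0.002, 0.001, -1.0]]
ft_force: [1.1, -6.1, 3.6]
gripper_width: 0.0246
gripper_force: 14.8
```

```bash
python3 - <<'E'
from h import *
s=get_state();print(loc(s['tcp_pos']),s['tcp_pos'],s['ft_force'],s['torque'])
out=[]
for n in('top','scene'):
    p,d,c=grab(n);u=proj(np.array([[.54,-.06,.03]]),c)[0].astype(int);print(n,u)
    r0,c0=max(u[1]-40,0),max(u[0]-40,0)
    out.append(cv2.resize(p[r0:r0+80,c0:c0+80],(390,390),interpolation=cv2.INTER_CUBIC)); np.savez(n+'5.npz',p=p,W=cloud(p,d,c))
cv2.imwrite('pics/j.png',np.hstack(out))
E
```

```text
[  47.8 -131.8] [ 0.53407587 -0.10437107  0.02308125] [ 1.0507289  -6.08877393  3.56053465] [-1.42379809 -0.13458482 -0.05872673]
top [276 218]
scene [236 194]
```

View pics/j.png

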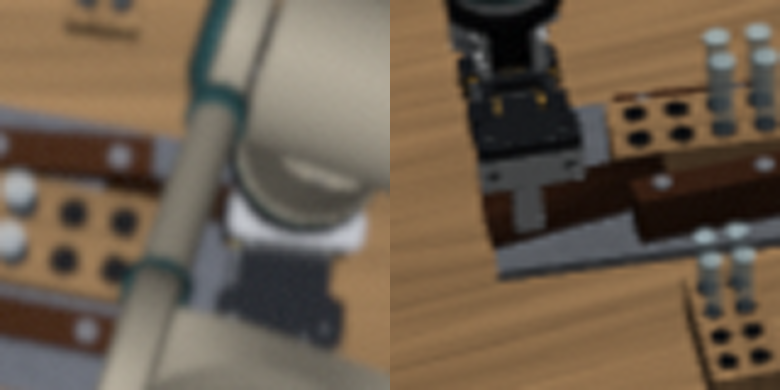

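The wedge is about 30 mm into the slot, between rack and sloping cleat (right crop (630,180)), lying low. I release it here and push on the butt from now on.

Request:
drive_tool --steps '[[-0.9,[-0.0003,-0.002,-0.0015],[0,0,0]],[-0.2,[-0.0003,-0.002,-0.0015],[0,0,0]],[-0.2,[-0.0003,-0.002,-0.0015],[0,0,0]],[-0.2,[-0.0003,-0.002,-0.0015],[0,0,0]],[-0.2,[-0.0003,-0.002,-0.0015],[0,0,0]]]'

```text
time_s: 11.08
tcp_pos: [0.5325, -0.1047, 0.0208]
ee_rot: [[0.113, 0.994, -0.002], [0.994, -0.113, 0.001], [0.001, -0.002, -1.0]]
ft_force: [0.7, -0.4, -0.1]
gripper_width: 0.0376
gripper_force: 0.0
```

Request:
drive_tool --steps '[[0.2,[0,0,0],[0,0,0]],[0.2,[0,0,0.02],[0,0,0]],[0.2,[0,0,0.06],[0,0,0]],[0.2,[-0.008,-0.05,0.1],[0,0,0]],[-1,[-0.016,-0.09,0.1],[0,0,-0.075]]]'

```text
time_s: 11.5
tcp_pos: [0.5243, -0.1729, 0.1005]
ee_rot: [[0.168, 0.986, 0.007], [0.986, -0.168, -0.002], [-0.001, 0.007, -1.0]]
ft_force: [1.0, 0.0, 0.3]
gripper_width: 0.0523
gripper_force: 0.0
```

Request:
drive_tool --steps '[[-1,[0,0,0],[0,0,0]],[-1,[0,0,0],[0,0,0]],[-1,[0,0,0],[0,0,0]],[-1,[0,0,0],[0,0,0]],[-1,[0,0,0],[0,0,0]]]'

```text
time_s: 11.92
tcp_pos: [0.521, -0.1715, 0.0957]
ee_rot: [[0.169, 0.986, -0.002], [0.986, -0.169, 0.001], [0.001, -0.002, -1.0]]
ft_force: [-0.2, -0.0, 0.3]
gripper_width: 0.02
gripper_force: 0.0
```

```bash
python3 - <<'E'
from h import *
s=get_state();print(loc(s['tcp_pos']),s['tcp_pos'],s['ft_force'],s['gripper_width'])
out=[]
for n in('top','scene'):
    p,d,c=grab(n);np.savez(n+'6.npz',p=p,W=cloud(p,d,c))
    W=cloud(p,d,c);L=(W[...,:2]*1000-B)@RB;z=W[...,2]
    for nm,k in(('wedge',(z>.038)&(z<.053)&(L[...,1]<-68)&(L[...,1]>-180)&(abs(L[...,0]-45)<25)),('rack',(z>.056)&(z<.064)&(abs(L[...,0])<40)&(abs(L[...,1]+35)<32))):
        q=L[k];print(n,nm,len(q),np.percentile(q,[2,50,98],axis=0).round(1).tolist() if len(q) else '',np.median(z[k]))
    u=proj(np.array([[.54,-.06,.03]]),c)[0].astype(int);r0,c0=max(u[1]-40,0),max(u[0]-40,0)
    out.append(cv2.resize(p[r0:r0+80,c0:c0+80],(390,390),interpolation=cv2.INTER_CUBIC))
cv2.imwrite('pics/k.png',np.hstack(out))
E
```

```text
[  46.5 -200.2] [ 0.52101074 -0.17151253  0.09568486] [-0.17507995 -0.01261285  0.29769538] 0.020024894075483093
top wedge 231 [[34.5, -159.0], [45.1, -124.0], [58.5, -74.3]] 0.04746680599581338
top rack 439 [[-23.6, -63.9], [6.1, -34.1], [36.1, -4.1]] 0.058922857987695566
scene wedge 169 [[38.3, -160.6], [56.8, -123.4], [67.2, -72.4]] 0.04749092930187489
scene rack 203 [[-21.2, -65.9], [12.4, -35.7], [38.9, -4.1]] 0.06031670616747722
```

View pics/k.png

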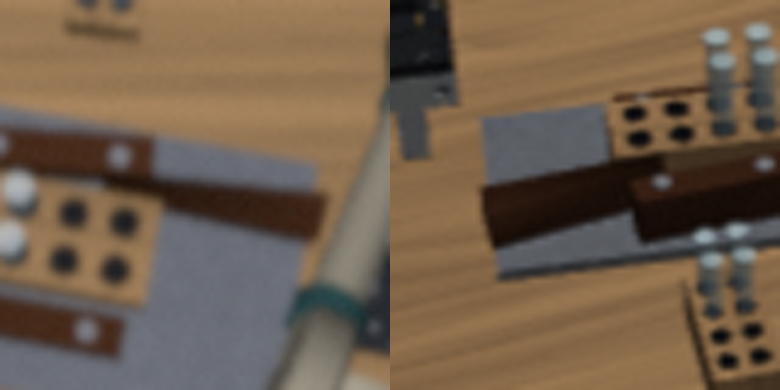

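The wedge stands flat in the slot mouth, butt at left crop (318,215), thin end between rack and cleat. I lower the closed fingers behind the butt.

Request:
drive_tool --steps '[[-1,[0.006,0.01,-0.04],[0,0,0]],[-1,[0.006,0.01,-0.08],[0,0,0]],[-1,[0.006,0.01,-0.098],[0,0,0]],[-1,[0.006,0.013,-0.098],[0,0,0]],[-1,[0.006,0.015,-0.098],[0,0,0]]]'

```text
time_s: 12.43
tcp_pos: [0.5256, -0.1607, 0.0223]
ee_rot: [[0.17, 0.985, -0.002], [0.985, -0.17, 0.001], [0.001, -0.002, -1.0]]
ft_force: [0.3, 0.6, 0.4]
gripper_width: 0.0002
gripper_force: 0.0
```

Request:
drive_tool --steps '[[-1,[0.0007,0.004,0],[0,0,0]],[-1,[0.0014,0.008,0],[0,0,0]],[-1,[0.0021,0.012,0],[0,0,0]],[-1,[0.0028,0.016,0],[0,0,0]],[-1,[0.0035,0.02,0],[0,0,0]]]'

```text
time_s: 12.85
tcp_pos: [0.5291, -0.1464, 0.0238]
ee_rot: [[0.171, 0.985, 0.001], [0.985, -0.171, -0.001], [-0.0, 0.002, -1.0]]
ft_force: [-0.2, -0.1, -0.5]
gripper_width: 0.0005
gripper_force: 0.0
```

```bash
cat > st.py <<'E'
from h import *
s=get_state();t=s['tcp_pos'];l=loc(t);print('t %.2f'%s['time_s'],l,'z %.1f'%(t[2]*1000),'yc if touching %.1f'%(l[1]+10.7+65),'F board',(RB.T@s['ft_force'][:2]).round(1),s['ft_force'][2].round(1),s['gripper_width'])
E
python3 st.py
```

```text
t 12.85 [  50.2 -174.1] z 23.8 yc if touching -98.4 F board [-0.2 -0.1] -0.5 0.0005467582971223435
```

Request:
drive_tool --steps '[[-1,[0.0002,0.004,0],[0,0,0]],[-1,[0.0003,0.008,0],[0,0,0]],[-1,[0.0005,0.012,0],[0,0,0]],[-1,[0.0007,0.016,0],[0,0,0]],[-1,[0.0008,0.02,0],[0,0,0]]]'

```text
time_s: 13.27
tcp_pos: [0.5306, -0.133, 0.0238]
ee_rot: [[0.17, 0.985, 0.003], [0.985, -0.17, -0.003], [-0.002, 0.003, -1.0]]
ft_force: [-0.1, -6.1, 2.4]
gripper_width: 0.0008
gripper_force: 2.9
```

```bash
python3 st.py
```

```text
t 13.27 [  49.3 -160.6] z 23.8 yc if touching -84.9 F board [ 0.9 -6. ] 2.4 0.0007948979619943836
```

Request:
drive_tool --steps '[[-1,[0.0001,0.002,0],[0,0,0]],[-1,[0.0002,0.004,0],[0,0,0]],[-1,[0.0003,0.006,0],[0,0,0]],[-1,[0.0004,0.008,0],[0,0,0]],[-1,[0.0004,0.01,0],[0,0,0]]]'

```text
time_s: 13.68
tcp_pos: [0.5306, -0.1275, 0.0239]
ee_rot: [[0.169, 0.986, 0.002], [0.986, -0.169, -0.006], [-0.006, 0.003, -1.0]]
ft_force: [-0.8, -10.8, 3.7]
gripper_width: 0.0006
gripper_force: 5.5
```

```bash
python3 st.py
```

```text
t 13.68 [  48.4 -155.2] z 23.9 yc if touching -79.5 F board [  1.1 -10.8] 3.7 0.0006449157020689329
```

Request:
drive_tool --steps '[[-1,[0.0001,0.002,0],[0,0,0]],[-1,[0.0002,0.004,0],[0,0,0]],[-1,[0.0003,0.006,0],[0,0,0]],[-1,[0.0004,0.007,0],[0,0,0]]]'

```text
time_s: 14.02
tcp_pos: [0.5308, -0.1227, 0.024]
ee_rot: [[0.168, 0.986, 0.002], [0.986, -0.168, -0.007], [-0.007, 0.003, -1.0]]
ft_force: [-1.3, -12.4, 2.6]
gripper_width: 0.0005
gripper_force: 6.1
```

```bash
python3 st.py
```

```text
t 14.02 [  47.8 -150.4] z 24.0 yc if touching -74.7 F board [  0.9 -12.5] 2.6 0.00046410168539995366
```

Request:
drive_tool --steps '[[-1,[0.0001,0.002,0],[0,0,0]],[-1,[0.0002,0.004,0],[0,0,0]],[-1,[0.0003,0.006,0],[0,0,0]],[-1,[0.0003,0.006,0],[0,0,0]]]'

```text
time_s: 14.35
tcp_pos: [0.5312, -0.118, 0.024]
ee_rot: [[0.169, 0.986, 0.002], [0.986, -0.169, -0.007], [-0.006, 0.003, -1.0]]
ft_force: [-0.9, -10.8, 3.9]
gripper_width: 0.0008
gripper_force: 5.6
```

```bash
python3 st.py
```

```text
t 14.35 [  47.3 -145.7] z 24.0 yc if touching -70.0 F board [  1.  -10.8] 3.9 0.0007514589401524199
```

Request:
drive_tool --steps '[[-1,[0.0001,0.002,0],[0,0,0]],[-1,[0.0002,0.004,0],[0,0,0]],[-1,[0.0003,0.006,0],[0,0,0]],[-1,[0.0003,0.006,0],[0,0,0]]]'

```text
time_s: 14.68
tcp_pos: [0.5314, -0.113, 0.024]
ee_rot: [[0.169, 0.986, 0.002], [0.986, -0.169, -0.006], [-0.005, 0.003, -1.0]]
ft_force: [-1.1, -9.9, 4.3]
gripper_width: 0.0003
gripper_force: 5.0
```

```bash
python3 st.py
```

```text
t 14.68 [  46.6 -140.7] z 24.0 yc if touching -65.0 F board [ 0.7 -9.9] 4.3 0.00025723190904460035
```

Request:
drive_tool --steps '[[-1,[0.0001,0.002,0],[0,0,0]],[-1,[0.0002,0.004,0],[0,0,0]],[-1,[0.0003,0.005,0],[0,0,0]],[-1,[0.0003,0.005,0],[0,0,0]]]'

```text
time_s: 15.02
tcp_pos: [0.5316, -0.1091, 0.024]
ee_rot: [[0.169, 0.986, 0.002], [0.986, -0.169, -0.006], [-0.005, 0.003, -1.0]]
ft_force: [-0.8, -10.1, 4.2]
gripper_width: 0.0004
gripper_force: 4.8
```

```bash
python3 st.py
```

```text
t 15.02 [  46.2 -136.9] z 24.0 yc if touching -61.2 F board [  0.9 -10.1] 4.2 0.00039350279766350415
```

Request:
drive_tool --steps '[[-1,[0.0001,0.002,0],[0,0,0]],[-1,[0.0002,0.004,0],[0,0,0]],[-1,[0.0003,0.005,0],[0,0,0]],[-1,[0.0003,0.005,0],[0,0,0]]]'

```text
time_s: 15.35
tcp_pos: [0.5321, -0.1057, 0.024]
ee_rot: [[0.169, 0.986, 0.003], [0.986, -0.169, -0.006], [-0.006, 0.004, -1.0]]
ft_force: [-0.5, -10.3, 3.9]
gripper_width: 0.0008
gripper_force: 5.2
```

```bash
python3 st.py
```

```text
t 15.35 [  46.1 -133.4] z 24.0 yc if touching -57.7 F board [  1.3 -10.2] 3.9 0.0007729379324301411
```

Now in the possible locking range; continuing with smaller advances.

Request:
drive_tool --steps '[[-1,[0.0001,0.002,0],[0,0,0]],[-1,[0.0001,0.004,0],[0,0,0]],[-1,[0.0001,0.004,0],[0,0,0]]]'

```text
time_s: 15.6
tcp_pos: [0.5323, -0.1027, 0.024]
ee_rot: [[0.169, 0.986, 0.003], [0.986, -0.169, -0.006], [-0.005, 0.004, -1.0]]
ft_force: [-0.4, -10.7, 3.1]
gripper_width: 0.0006
gripper_force: 5.1
```

Request:
drive_tool --steps '[[-1,[0.0001,0.002,0],[0,0,0]],[-1,[0.0001,0.004,0],[0,0,0]],[-1,[0.0001,0.004,0],[0,0,0]]]'

```text
time_s: 15.85
tcp_pos: [0.5325, -0.0996, 0.024]
ee_rot: [[0.169, 0.986, 0.003], [0.986, -0.169, -0.006], [-0.005, 0.004, -1.0]]
ft_force: [0.3, -10.4, 2.5]
gripper_width: 0.0003
gripper_force: 5.1
```

```bash
python3 st.py
```

```text
t 15.85 [  45.4 -127.4] z 24.0 yc if touching -51.7 F board [  2.1 -10.2] 2.5 0.00032960786635928736
```

Request:
drive_tool --steps '[[-1,[0.0001,0.002,0],[0,0,0]],[-1,[0.0001,0.004,0],[0,0,0]],[-1,[0.0001,0.004,0],[0,0,0]]]'

```text
time_s: 16.1
tcp_pos: [0.5326, -0.0966, 0.024]
ee_rot: [[0.169, 0.986, 0.004], [0.986, -0.169, -0.006], [-0.005, 0.004, -1.0]]
ft_force: [0.3, -10.5, 2.0]
gripper_width: 0.0005
gripper_force: 5.0
```

```bash
python3 st.py
```

```text
t 16.10 [  45.1 -124.4] z 24.0 yc if touching -48.7 F board [  2.1 -10.3] 2.0 0.00046425139684619056
```

Request:
drive_tool --steps '[[-1,[0.0001,0.002,0],[0,0,0]],[-1,[0.0001,0.004,0],[0,0,0]],[-1,[0.0001,0.004,0],[0,0,0]]]'

```text
time_s: 16.35
tcp_pos: [0.5328, -0.0935, 0.024]
ee_rot: [[0.169, 0.986, 0.004], [0.986, -0.169, -0.006], [-0.005, 0.005, -1.0]]
ft_force: [-0.1, -10.3, 3.5]
gripper_width: 0.0004
gripper_force: 4.9
```

Request:
drive_tool --steps '[[-1,[0.0001,0.002,0],[0,0,0]],[-1,[0.0001,0.003,0],[0,0,0]],[-1,[0.0001,0.003,0],[0,0,0]]]'

```text
time_s: 16.6
tcp_pos: [0.5329, -0.0913, 0.024]
ee_rot: [[0.169, 0.986, 0.004], [0.986, -0.169, -0.006], [-0.005, 0.005, -1.0]]
ft_force: [-0.0, -10.1, 3.0]
gripper_width: 0.0006
gripper_force: 4.9
```

Request:
drive_tool --steps '[[-1,[0.0001,0.002,0],[0,0,0]],[-1,[0.0001,0.004,0],[0,0,0]],[-1,[0.0001,0.004,0],[0,0,0]]]'

```text
time_s: 16.85
tcp_pos: [0.5331, -0.0882, 0.024]
ee_rot: [[0.169, 0.986, 0.004], [0.986, -0.169, -0.006], [-0.005, 0.005, -1.0]]
ft_force: [0.6, -9.7, 2.0]
gripper_width: 0.0005
gripper_force: 4.7
```

Request:
drive_tool --steps '[[-1,[0.0001,0.002,0],[0,0,0]],[-1,[0.0001,0.003,0],[0,0,0]],[-1,[0.0001,0.003,0],[0,0,0]]]'

```text
time_s: 17.1
tcp_pos: [0.5332, -0.0859, 0.024]
ee_rot: [[0.169, 0.986, 0.004], [0.986, -0.169, -0.006], [-0.005, 0.005, -1.0]]
ft_force: [1.2, -9.6, 3.1]
gripper_width: 0.0004
gripper_force: 4.8
```

Request:
drive_tool --steps '[[-1,[0.0001,0.002,0],[0,0,0]],[-1,[0.0001,0.004,0],[0,0,0]],[-1,[0.0001,0.004,0],[0,0,0]]]'

```text
time_s: 17.35
tcp_pos: [0.5334, -0.0828, 0.024]
ee_rot: [[0.169, 0.986, 0.004], [0.986, -0.169, -0.005], [-0.005, 0.005, -1.0]]
ft_force: [1.5, -9.2, 3.1]
gripper_width: 0.0005
gripper_force: 4.6
```

Request:
drive_tool --steps '[[-1,[0.0001,0.002,0],[0,0,0]],[-1,[0.0001,0.003,0],[0,0,0]],[-1,[0.0001,0.003,0],[0,0,0]]]'

```text
time_s: 17.6
tcp_pos: [0.5335, -0.0806, 0.024]
ee_rot: [[0.169, 0.986, 0.004], [0.986, -0.169, -0.005], [-0.005, 0.005, -1.0]]
ft_force: [1.6, -9.6, 2.8]
gripper_width: 0.0004
gripper_force: 4.6
```

```bash
python3 st.py; python3 - <<'E'
from h import *
for n in('top','scene'):
    p,d,c=grab(n);W=cloud(p,d,c);L=(W[...,:2]*1000-B)@RB;z=W[...,2]
    k=(z>.056)&(z<.064)&(abs(L[...,0])<40)&(abs(L[...,1]+35)<45);q=L[k];print(n,len(q),np.percentile(q,[.5,2,50,98],axis=0).round(1).tolist())
E
```

```text
t 17.60 [  43.1 -108.5] z 24.0 yc if touching -32.8 F board [ 3.2 -9.2] 2.8 0.00038830783809360207
top 282 [[-31.7, -65.1], [-30.5, -64.4], [0.1, -11.8], [26.8, 8.3]]
scene 235 [[-29.6, -65.7], [-28.6, -64.4], [5.4, -30.8], [34.8, 6.5]]
```

Request:
drive_tool --steps '[[-1,[0.0001,0.002,0],[0,0,0]],[-1,[0.0001,0.003,0],[0,0,0]],[-1,[0.0001,0.003,0],[0,0,0]]]'

```text
time_s: 17.95
tcp_pos: [0.5337, -0.0784, 0.024]
ee_rot: [[0.169, 0.986, 0.004], [0.986, -0.169, -0.006], [-0.005, 0.005, -1.0]]
ft_force: [2.2, -10.0, 2.6]
gripper_width: 0.0003
gripper_force: 4.7
```

Request:
drive_tool --steps '[[-1,[0.0001,0.002,0],[0,0,0]],[-1,[0.0001,0.003,0],[0,0,0]],[-1,[0.0001,0.003,0],[0,0,0]]]'

```text
time_s: 18.2
tcp_pos: [0.5341, -0.0766, 0.024]
ee_rot: [[0.169, 0.986, 0.005], [0.986, -0.169, -0.006], [-0.005, 0.006, -1.0]]
ft_force: [1.0, -10.8, 1.5]
gripper_width: 0.0004
gripper_force: 5.1
```

Request:
drive_tool --steps '[[-1,[0.0002,0.0015,0],[0,0,0]],[-1,[0.0004,0.0025,0],[0,0,0]],[-1,[0.0004,0.0025,0],[0,0,0]]]'

```text
time_s: 18.45
tcp_pos: [0.5345, -0.0751, 0.0241]
ee_rot: [[0.169, 0.986, 0.005], [0.986, -0.169, -0.007], [-0.006, 0.006, -1.0]]
ft_force: [1.6, -11.3, 1.6]
gripper_width: 0.0004
gripper_force: 5.7
```

Request:
drive_tool --steps '[[-1,[0.0002,0.0015,0],[0,0,0]],[-1,[0.0004,0.0025,0],[0,0,0]],[-1,[0.0004,0.0025,0],[0,0,0]]]'

```text
time_s: 18.7
tcp_pos: [0.5349, -0.0735, 0.0241]
ee_rot: [[0.169, 0.986, 0.005], [0.986, -0.169, -0.007], [-0.006, 0.007, -1.0]]
ft_force: [1.0, -12.0, 2.0]
gripper_width: 0.0003
gripper_force: 6.0
```

Request:
drive_tool --steps '[[-1,[0.0002,0.0015,0],[0,0,0]],[-1,[0.0004,0.0025,0],[0,0,0]],[-1,[0.0004,0.0025,0],[0,0,0]]]'

```text
time_s: 18.95
tcp_pos: [0.5352, -0.0722, 0.0241]
ee_rot: [[0.168, 0.986, 0.005], [0.986, -0.168, -0.008], [-0.007, 0.007, -1.0]]
ft_force: [1.5, -13.4, 1.9]
gripper_width: -0.0
gripper_force: 6.8
```

Request:
drive_tool --steps '[[-1,[0.0002,0.0015,0],[0,0,0]],[-1,[0.0004,0.0025,0],[0,0,0]],[-1,[0.0004,0.0025,0],[0,0,0]]]'

```text
time_s: 19.2
tcp_pos: [0.5353, -0.072, 0.0241]
ee_rot: [[0.167, 0.986, 0.005], [0.986, -0.167, -0.011], [-0.01, 0.007, -1.0]]
ft_force: [-0.4, -18.3, 0.1]
gripper_width: 0.0009
gripper_force: 9.2
```

Request:
drive_tool --steps '[[-1,[0.0001,0.001,0],[0,0,0]],[-1,[0.0002,0.0015,0],[0,0,0]],[-1,[0.0002,0.0015,0],[0,0,0]],[-1,[0.0002,0.0015,0],[0,0,0]]]'

```text
time_s: 19.53
tcp_pos: [0.5353, -0.072, 0.0242]
ee_rot: [[0.166, 0.986, 0.005], [0.986, -0.166, -0.013], [-0.012, 0.007, -1.0]]
ft_force: [-0.1, -22.1, 2.3]
gripper_width: 0.0006
gripper_force: 10.6
```

```bash
python3 st.py
```

```text
t 19.53 [ 43.4 -99.7] z 24.2 yc if touching -24.0 F board [  3.7 -21.8] 2.3 0.0005852998456794599
```

At 18 then 22 N it no longer advances, so it is locked. One confirming tap from clear, then I retreat.

Request:
drive_tool --steps '[[-1,[-0.001,-0.006,0],[0,0,0]],[-1,[-0.0025,-0.014,0],[0,0,0]],[-1,[-0.0025,-0.014,0],[0,0,0]],[-1,[-0.0015,-0.008,0],[0,0,0]],[-1,[-0.0008,-0.004,0],[0,0,0]]]'

```text
time_s: 19.95
tcp_pos: [0.5308, -0.071, 0.0227]
ee_rot: [[0.166, 0.986, -0.003], [0.986, -0.166, -0.008], [-0.008, -0.002, -1.0]]
ft_force: [-5.1, -21.8, -0.7]
gripper_width: 0.0002
gripper_force: 11.0
```

Request:
drive_tool --steps '[[-1,[0.0004,0.002,0],[0,0,0]],[-1,[0.0008,0.004,0],[0,0,0]],[-1,[0.0008,0.0042,0],[0,0,0]],[-1,[0.0008,0.0042,0],[0,0,0]]]'

```text
time_s: 20.28
tcp_pos: [0.5308, -0.0711, 0.0228]
ee_rot: [[0.164, 0.986, -0.004], [0.986, -0.164, -0.013], [-0.014, -0.002, -1.0]]
ft_force: [-5.2, -22.9, -0.2]
gripper_width: 0.0007
gripper_force: 12.0
```

Request:
drive_tool --steps '[[-1,[-0.0015,-0.008,0],[0,0,0]],[-1,[-0.004,-0.022,0],[0,0,0]],[-1,[-0.008,-0.045,0],[0,0,0]],[-1,[-0.01,-0.06,0.04],[0,0,0]],[-1,[-0.02,-0.1,0.08],[0,0,0]]]'

```text
time_s: 20.7
tcp_pos: [0.5169, -0.1354, 0.081]
ee_rot: [[0.169, 0.986, -0.004], [0.986, -0.169, 0.005], [0.004, -0.005, -1.0]]
ft_force: [0.3, -0.3, -1.1]
gripper_width: 0.0003
gripper_force: 0.0
```

Request:
drive_tool --steps '[[-1,[-0.04,-0.05,0.02],[0,0,0]],[-1,[-0.08,-0.1,0.05],[0,0,0]],[-1,[-0.1,-0.15,0.08],[0,0,0]],[-1,[-0.1,-0.2,0.08],[0,0,0]],[-1,[-0.1,-0.2,0.08],[0,0,0]]]'

```text
time_s: 21.12
tcp_pos: [0.4432, -0.2924, 0.1441]
ee_rot: [[0.173, 0.985, 0.004], [0.985, -0.173, -0.004], [-0.003, 0.004, -1.0]]
ft_force: [-0.0, -0.3, -0.1]
gripper_width: 0.0003
gripper_force: 0.0
```

```bash
python3 - <<'E'
from h import *
out=[]
for n in('top','scene'):
    p,d,c=grab(n);W=cloud(p,d,c);L=(W[...,:2]*1000-B)@RB;z=W[...,2]
    for nm,k in(('wedge',(z>.036)&(z<.054)&(L[...,1]<-68)&(L[...,1]>-180)&(abs(L[...,0]-42)<28)),('rack',(z>.056)&(z<.064)&(abs(L[...,0])<40)&(abs(L[...,1]+35)<45))):
        q=L[k];print(n,nm,len(q),np.percentile(q,[1,50,98],axis=0).round(1).tolist(),np.percentile(z[k],[5,50,95]).round(4))
    u=proj(np.array([[.52,0,.03]]),c)[0].astype(int);r0,c0=max(u[1]-45,0),max(u[0]-45,0)
    out.append(cv2.resize(p[r0:r0+90,c0:c0+90],(395,395),interpolation=cv2.INTER_CUBIC))
cv2.imwrite('pics/z.png',np.hstack(out))
E
```

```text
top wedge 69 [[28.0, -88.4], [40.2, -78.6], [54.0, -68.6]] [0.0419 0.0449 0.0483]
top rack 508 [[-31.9, -64.4], [-2.3, -27.9], [26.4, 7.4]] [0.0566 0.059  0.0618]
scene wedge 49 [[30.3, -90.6], [48.3, -80.2], [63.1, -69.2]] [0.0395 0.046  0.0502]
scene rack 242 [[-29.5, -65.7], [5.1, -29.6], [33.9, 5.7]] [0.057  0.0601 0.063 ]
```

View pics/z.png

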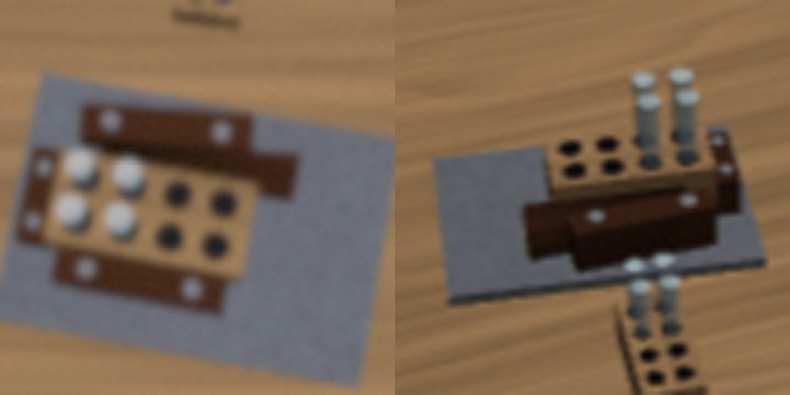

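The wedge sits flat and tight (butt at left crop (293,177)) and the rack is home on the stop. The confirming tap at 23 N moved nothing. Handing in.

```bash
python3 -c "
from cell import *
print(finish_job())"
```

```text
the job is handed in; nothing more can be done
None
```

I slid the rack home against the end stop and drove the wedge in flat until it locked at about 22 N; a second tap at about 23 N moved it no further. I then moved the arm clear and handed the job in after about 21 s. The bottle, beaker, weight and other bystanders were left alone.

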